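# Take the laser head's cover temperature with a contact thermometer

### The job

The contact thermometer has been knocked over and lies on the optical table. Pick it up, right it with its tip down, and hold it upright on the middle of the round measuring pad on the laser's cover, pressing only lightly, so that its sprung tip is pushed in about half way and never onto its stop, and keep it still there for the three seconds of a reading. Finish while still holding it pressed there, not letting go, and leave everything else on the table and on the laser where it is.

Things in the scene. Friction and masses are not known exactly. Their poses are not given: they have to be found in the camera images.
- thermometer: Contact thermometer, 160 mm long, 0.12 to 0.24 kg: grey square handle (30 x 30 x 105 mm, small screen, rubber tail), steel stem 10 mm thick, copper sprung tip. It lies screen up, tip towards the robot's right (-y, give or take 50 degrees). x axis: from tip to tail, straight up when held upright tip down. z leaves the screen's face. Origin: on the underside as it lies, 105 mm from the tip's face
- handle (a point): Point on the handle's centre line, 15 mm above the table as it lies and 117 mm from the tip's face; the handle reaches from here 43 mm to the tail and 62 mm towards the tip, then 35 mm of thin stem. Grip the handle near here by the two opposite sides left and right of the screen. It has the thermometer's axes
- tip (a point): Centre of the flat face of the thermometer's sprung tip (a copper disc 14 mm in diameter), on the thermometer's centre line
- head (a joint): How far the sprung tip is pushed into the stem, in m: 0 when free, 0.010 on its stop. The spring gives 1 N at the first movement and 0.4 N more for each mm (3 N at 5 mm, 5 N at the stop). Half way is 0.005
- pad: The round measuring pad on the laser's cover; origin under its centre, 3 mm below pad_top
- pad_top (a point): Centre of the top face of the round measuring pad, a black disc 32 mm in diameter and 3 mm high with a thin grey ring, fixed on the laser's cover, its face level. There is also a square black plate (34 mm) with four screws on the cover, which is not the place
- laser: The laser head, a fixed aluminium box 250 mm (its x) by 420 mm (its y), 125 mm high, on the right half of the table; its front with the switches looks to its -x. Origin: centre of its underside, on the table. Its flat level cover lies at 125 mm, the pad's face at 128 mm. A loose white lens box stands on the rear half of the cover
- mirror: Bystander: a square black mirror mount on a steel pedestal, about 112 mm high and 52 mm wide, standing on the table; origin under its foot
- lens: Bystander: a round black lens mount on a steel pedestal, about 125 mm high and 54 mm wide; origin under its foot
- tape: Bystander: a roll of tape lying flat, 84 mm in diameter, 19 mm high; origin under its centre
- clamp: Bystander: a flat steel fork clamp, 70 x 36 mm, 15 mm high over its screw; origin under it
- driver: Bystander: a screwdriver lying on the table, 170 mm long, its x axis along it; its handle is under 35 mm thick
- lens_box: Bystander: the white lens box on the laser's cover, 55 x 55 x 22 mm; origin under its centre
- screw_tray: Bystander: a clear plastic screw tray 100 x 70 mm, 28 mm high; origin under its centre
There are look-alikes about, which are no part of the job. What is shaped like the thermometer but green or pink is not meant.

How it is judged:
By the outcome, as a careful person would: the job done as asked, in the order asked, and still so for the second after the job is handed in, while the arm keeps its last pose, push and grip.
It also fails if it takes over 53 s, if anything falls off the work surface, if the arm or the gripper's body presses on something with over 40 N, if the wrist force passes 120 N, or if a joint passes its speed limit or range.

### The arm

A 6-joint arm with a two-finger parallel gripper is mounted at the origin on the work surface. World frame = base frame: x ahead of the robot, y to its left, z up, the work surface at z = 0. Lengths are in mm, angles in rad, forces in N, time in s.
With the tool pointing down it reaches from about 400 to 925 mm from the base axis. Payload 12.5 kg.
Tool frame: the origin (TCP) lies between the finger pads; the fingertips stand 14 mm ahead of it and the grasp point (between the pads) lies 5 mm behind it; x points along the fingers, y is the direction in which the jaws open and shut, and the axes are right-handed (so a half turn about x gives the same grasp; the last joint's range is limited). The gripper opens to 95 mm and grips with 3 to 60 N. Pads are 20 mm wide; open, the fingers measure 119 mm over their backs; the gripper's body (75 mm by 180 mm) begins 59 mm behind the grasp point.
Start: joints at [-1.36, 0.491, 1.559, -0, 1.092, -0.106], TCP at [194.727, -593.908, 228.661] pointing down, gripper open.
Joint ranges: [-3.1, 3.1], [-0.84, 2.19], [0.05, 2.79], [-1.13, 4.28], [0.06, 2.93], [-2.69, 2.69]. Speed limits (rad/s): [2.22, 2.22, 2.79, 3.14, 3.14, 3.14].

### API

Orientations are given as [roll, pitch, yaw] about the fixed x, y, z axes, in that order (R = Rz(yaw) Ry(pitch) Rx(roll)).
In Python, from cell import env, cams gives the robot as it stands.
- The arm moves only by the tool carry_out, never from a script. Its arguments are lists of equal length, an entry for each row: "grip": the closure, from -1 (fully open) to 1 (shut); "linear": the shift along the tool's x, y, z scaled (see below), a list of three; "turn": the turn about the tool's x scaled (see below). In form: {"grip": [grip, ...], "linear": [[tx, ty, tz], ...], "turn": [turn, ...]}. A call has 1 to 5 rows; each row shifts and turns the commanded pose from where the row before left it, along the tool's axes as they then stand; what a row does not reach is not made up. The controller multiplies each number of a shift by 0.5 m and each number of a turn by 180 degrees. A row lasts 1/10 s, in which the tool goes at most 50 mm and 8.59 degrees, less where a joint would pass 70% of its speed; a pose out of reach is approached as far as the arm can. A call with a number of a shift or a turn outside -1 to 1 is refused whole. A call with a gripper value outside its range is refused whole. The fingers move at their own pace and stop on an object; the grip force is fixed at half the most. Time passes only in rows, so rows that do not move let the fingers close. It gives the time, the measured TCP pose, the force and the opening at its end, in the units of the state.
- env.state(): the state, without advancing time (a new reading comes with each control period).
- cams.read_camera(name): name is "scene" or "side" or "wrist"; returns the picture (480x640x3 uint8, blue, green, red); there is no depth.
- cams.camera_info(name): a dict with "fx", "fy", "cx", "cy" (pixels), "view" (4x4, takes a point from world to camera coordinates). Camera axes: x right, y down, z forward; pixel columns grow to the right and rows downward; lengths in mm; the calibration is good to about 2 mm. A picture is of the moment at which its call begins: read the wrist's pose just before it. camera_info takes no time and is no camera call; for the wrist camera it gives the pose at the moment of the call.
- env.job_done(): hands the job in, once; it reports no verdict.
The state is a dict: "t": time; "joints": joint angles; "qvel": joint speeds; "tau": joint torques, N m; "eef_pos": TCP position; "tcp_rot": TCP orientation; "ft_force": force on the tool from outside, world axes, zero at the start; "moment": the same for the moment, N m; "opening": opening from 0.0 (shut) to 1.0 (fully open).
Only numpy, scipy, OpenCV 4.12 (cv2) and the standard library are available. Lean on these libraries where they do the work, as an engineer would, in place of code of your own. Each camera call takes 0.05 s, during which the arm holds its last target. There are 200 camera calls.

## Working session

There is one attempt and no reset: what is moved stays moved. The work goes in short steps, Python scripts to look and compute and a tool call to move; the robot and the scene stay as the last step left them, time stands still between calls to the robot, and variables do not carry over. Pictures are saved under pics/ and viewed, about 8 in all and at most 12, crops included, and the job is handed in when it is done.

Besides the shell and the picture viewer there is one more tool, called after "Call:" as name(argument=value, ...) on one line, values as JSON. carry_out: Moves the arm, as the interface text tells. Shifts and turns lie within -1 to 1; 1 stands for 0.5 m of shift or 180 degrees of turn. Its arguments: {"type":"object","properties":{"grip":{"type":"array"},"linear":{"type":"array"},"turn":{"type":"array"}},"required":["grip","linear","turn"]}

```bash
ls; mkdir -p pics
python3 - <<'E'
from cell import env,cams
import cv2,numpy as np
a=cams.read_camera("scene");b=cams.read_camera("side")
cv2.imwrite("pics/scene.png",a);cv2.imwrite("pics/side.png",b)
for n in("scene","side","wrist"):print(n,cams.camera_info(n))
print(env.state())
E
```

```text
pics
scene {'fx': 437.2075422107255, 'fy': 437.2075422107255, 'cx': 317.4078225308234, 'cy': 242.5177070169964, 'view': array([[-8.80585445e-01,  4.73883593e-01,  1.90129717e-03,
         4.22099382e+02],
       [ 3.09463763e-01,  5.78084577e-01, -7.55016822e-01,
        -1.22151992e+02],
       [-3.58889195e-01, -6.64268442e-01, -6.55702664e-01,
         1.52062527e+03],
       [ 0.00000000e+00,  0.00000000e+00,  0.00000000e+00,
         1.00000000e+00]])}
side {'fx': 522.4413583115338, 'fy': 522.4413583115338, 'cx': 321.6426961727554, 'cy': 239.18315510611524, 'view': array([[-8.30557179e-01, -5.56766365e-01,  1.36377247e-02,
         4.80605561e+02],
       [-3.72407874e-01,  5.36999431e-01, -7.56930635e-01,
         2.19297907e+02],
       [ 4.14110068e-01, -6.33752969e-01, -6.53352911e-01,
         1.34387074e+03],
       [ 0.00000000e+00,  0.00000000e+00,  0.00000000e+00,
         1.00000000e+00]])}
wrist {'fx': 386.83387176730656, 'fy': 386.83387176730656, 'cx': 322.4025917485986, 'cy': 249.56061006311495, 'view': array([[ 3.11934055e-01, -9.50102851e-01, -1.31071279e-03,
    
[... 216 characters left out ...]
  0.00000000e+00,  0.00000000e+00,
         1.00000000e+00]])}
{'t': 0.1, 'joints': array([-1.35959037e+00,  4.91458603e-01,  1.55936510e+00, -2.24936207e-05,
        1.09168350e+00, -1.05649994e-01]), 'qvel': array([-0.00073662, -0.00137532, -0.00334546, -0.0006414 ,  0.00174576,
        0.00124612]), 'tau': array([ 2.71219636e-03, -6.13620543e+01, -2.58604538e+01,  6.93993713e-02,
        4.70392301e-02, -4.24990969e-05]), 'eef_pos': array([ 194.68536908, -593.70752941,  228.15350682]), 'tcp_rot': array([-1.65463425,  1.56988156,  1.80382473]), 'ft_force': array([ 1.27182476, -0.72725286, -0.73750929]), 'moment': array([-0.0308806 ,  0.0125128 ,  0.00850071]), 'opening': 1.002872917636545}
```

View pics/scene.png

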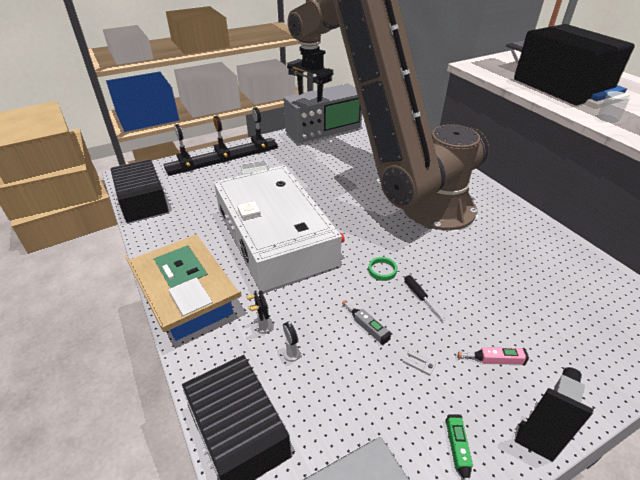

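View pics/side.png

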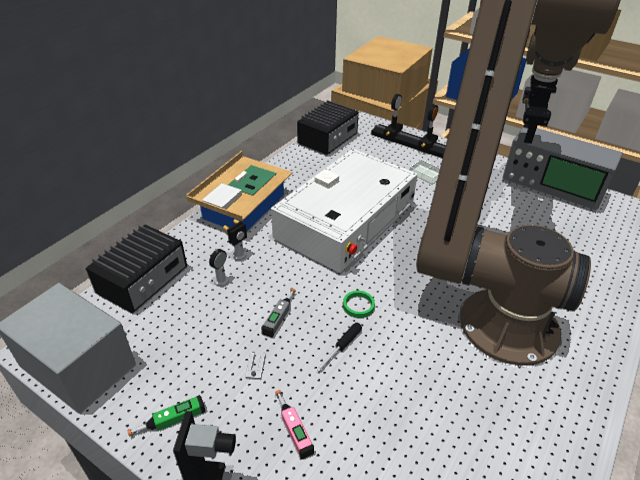

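Scene picture: the grey thermometer is at about (370,322), tip at (345,302). The look-alikes are pink at (500,356), green at (459,445), and the screwdriver at (420,292). The round pad is at (281,183), and the square plate at (302,227) is not the place. In the side picture the thermometer is at (277,315) and the pad at (384,182). I'll check these in an enlarged crop.

Run:
```python
import cv2,numpy as np
a=cv2.imread("pics/scene.png");b=cv2.imread("pics/side.png")
r=lambda im,x,y,w=80,h=60:cv2.resize(im[y:y+h,x:x+w],(400,300),interpolation=cv2.INTER_CUBIC)
cv2.imwrite("pics/crop.png",np.vstack([np.hstack([r(a,330,290),r(b,240,280)]),np.hstack([r(a,250,170),r(b,340,160)])]))
```

```text
(no output)
```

View pics/crop.png

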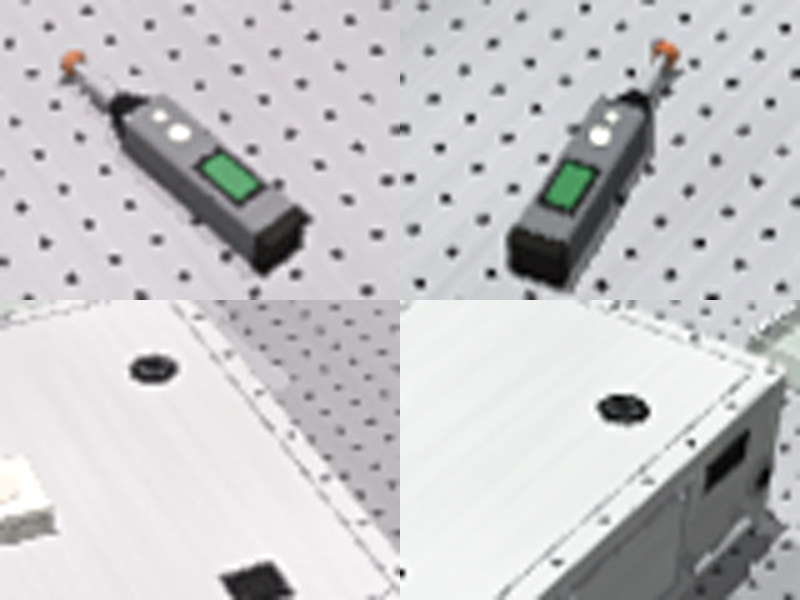

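The crop confirms the choice: grey body, screen up, copper tip. Tip is at scene (344.4,302.4) and side (293.2,290). The round pad is at scene (280.8,183.8) and side (384.8,181.6).

```bash
cat > h.py <<'E'
from cell import env,cams
import cv2,numpy as np
from scipy.spatial.transform import Rotation as Ro
def onz(n,u,v,z,ci=None):
    c=ci or cams.camera_info(n);V=c["view"];R=V[:3,:3];C=-R.T@V[:3,3]
    d=R.T@np.array([(u-c["cx"])/c["fx"],(v-c["cy"])/c["fy"],1]);return C+d*(z-C[2])/d[2]
def pix(n,p,ci=None):
    c=ci or cams.camera_info(n);q=c["view"]@np.r_[p,1];return np.array([c["fx"]*q[0]/q[2]+c["cx"],c["fy"]*q[1]/q[2]+c["cy"]])
def rot(s):return Ro.from_euler("xyz",s["tcp_rot"]).as_matrix()
def move(s,dp,dyaw=0):
    "world delta mm -> tool linear units; dyaw world deg -> turn units"
    R=rot(s);print("R",R.round(3).tolist(),"lin",(R.T@np.array(dp)/500).round(4).tolist())
E
python3 - <<'E'
from h import *
np.set_printoptions(precision=1,suppress=True)
for l,z,s,d in [("tip",15,(344.4,302.4),(293.2,290)),("screen",30,(376.4,325),(274,317.2)),("tail",30,(386,334.6),(267.6,327)),("pad",128,(280.8,183.8),(384.8,181.6))]:
    print(l,onz("scene",*s,z),onz("side",*d,z))
s=env.state();print(rot(s),s["t"])
E
```

```text
tip [520.8 229.6  15. ] [518.8 227.   15. ]
screen [495.9 342.5  30. ] [494.2 341.6  30. ]
tail [491.7 378.2  30. ] [487.9 375.5  30. ]
pad [ 497.9 -213.2  128. ] [ 492.1 -215.2  128. ]
[[-0.   0.3 -1. ]
 [ 0.  -1.  -0.3]
 [-1.  -0.  -0. ]] 0.1
```

Call:
carry_out(grip=[-1,-1,-1,-1,-1], linear=[[0,-0.056,-0.083],[0,-0.056,-0.083],[0,-0.056,-0.083],[0,-0.056,-0.083],[0,-0.056,-0.083]], turn=[0,0,0,0,0])

```text
t: 0.6
eef_pos: [348.9, -394.7, 228.5]
tcp_rot: [-1.348, 1.571, 2.11]
ft_force: [1.0, -0.1, -0.7]
opening: 0.997
```

Call:
carry_out(grip=[-1,-1,-1,-1,-1], linear=[[0,-0.056,-0.083],[0,-0.056,-0.083],[0,-0.056,-0.083],[0,-0.056,-0.083],[0,-0.056,-0.083]], turn=[0,0,0,0,0])

```text
t: 1.1
eef_pos: [502.4, -197.2, 228.5]
tcp_rot: [-0.23, 1.571, -3.054]
ft_force: [1.4, -0.9, -0.2]
opening: 0.999
```

Call:
carry_out(grip=[-1,-1,-1,-1,-1], linear=[[0,0,0],[0,0,0],[0,0,0],[0,0,0],[0,0,0]], turn=[-0.047,-0.047,-0.047,-0.047,-0.047])

```text
t: 1.6
eef_pos: [501.4, -198.9, 228.4]
tcp_rot: [-1.466, 1.57, 2.737]
ft_force: [-1.4, 0.9, -0.3]
opening: 1.001
```

Call:
carry_out(grip=[-1,-1,-1,-1,-1], linear=[[0,0,0],[0,0,0],[0,0,0],[0,0,0],[0,0,0]], turn=[-0.047,-0.047,-0.047,-0.047,-0.047])

```text
t: 2.1
eef_pos: [501.3, -199.0, 228.4]
tcp_rot: [-2.157, 1.57, 2.784]
ft_force: [-1.1, -0.7, 0.2]
opening: 0.998
```

Run:
```python
from h import *
s=env.state();print(rot(s).round(3),s["joints"])
move(s,np.array([493,330,228])-s["eef_pos"])
cv2.imwrite("pics/w1.png",cams.read_camera("wrist"));print(onz("wrist",320,240,128))
```

```text
[[-0.001  0.974  0.227]
 [ 0.     0.227 -0.974]
 [-1.    -0.    -0.   ]] [-5.00297925e-01  3.70145144e-01  1.76893849e+00 -9.40833564e-05
  1.00306196e+00 -7.28880230e-01]
R [[-0.001, 0.974, 0.227], [0.0, 0.227, -0.974], [-1.0, -0.0, -0.0]] lin [0.001, 0.2236, -1.0342]
[ 497.83110117 -189.18272671  128.        ]
```

View pics/w1.png

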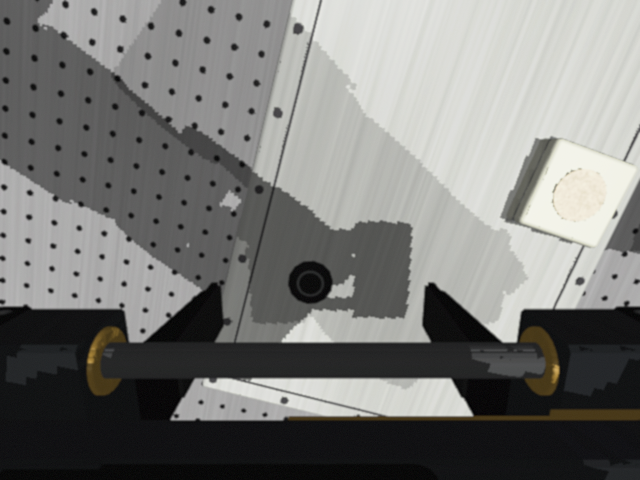

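The wrist picture shows the pad clearly at (310,282). The jaws are now about square to the thermometer, so I'll move over it.

Call:
carry_out(grip=[-1,-1,-1,-1,-1], linear=[[0,0.015,-0.069],[0,0.015,-0.069],[0,0.015,-0.069],[0,0.015,-0.069],[0,0.015,-0.069]], turn=[0,0,0,0,0])

```text
t: 2.65
eef_pos: [499.7, -21.2, 228.5]
tcp_rot: [-1.601, 1.571, -2.953]
ft_force: [0.8, -0.8, -0.3]
opening: 1.002
```

Call:
carry_out(grip=[-1,-1,-1,-1,-1], linear=[[0,0.015,-0.069],[0,0.015,-0.069],[0,0.015,-0.069],[0,0.015,-0.069],[0,0.015,-0.069]], turn=[0,0,0,0,0])

```text
t: 3.15
eef_pos: [498.2, 155.5, 228.5]
tcp_rot: [-1.126, 1.571, -2.477]
ft_force: [-0.1, 0.6, -0.3]
opening: 0.998
```

Call:
carry_out(grip=[-1,-1,-1,-1,-1], linear=[[0,0.015,-0.069],[0,0.015,-0.069],[0,0.015,-0.069],[0,0,0],[0,0,0]], turn=[0,0,0,0,0])

```text
t: 3.65
eef_pos: [497.2, 260.3, 228.2]
tcp_rot: [-1.205, 1.57, -2.554]
ft_force: [1.3, -0.2, -1.6]
opening: 0.998
```

Run:
```python
from h import *
s=env.state();print(rot(s).round(3),s["eef_pos"],s["joints"])
cv2.imwrite("pics/w2.png",cams.read_camera("wrist"))
import pickle;pickle.dump(cams.camera_info("wrist"),open("w2.pkl","wb"))
```

```text
[[-0.001  0.975  0.22 ]
 [-0.001  0.22  -0.975]
 [-1.    -0.001  0.   ]] [497.18785484 260.32646824 228.1580044 ] [ 3.64747270e-01  4.01240900e-01  1.71742962e+00 -2.39984593e-04
  1.02382679e+00  1.42920461e-01]
```

View pics/w2.png

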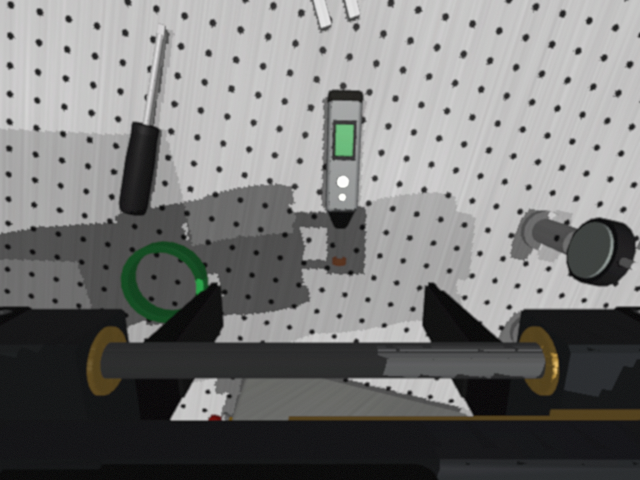

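The thermometer lies with its tail edge at (345,93), screen at (345,141) and tip at (339,262). The screwdriver and tape are to the left, and a post is at (598,252).

Run:
```python
from h import *
import pickle
np.set_printoptions(precision=1,suppress=True)
c=pickle.load(open("w2.pkl","rb"))
tip=onz(0,339,262,15,c);tail=onz(0,345.5,93,30,c);scr=onz(0,344.5,141,30,c)
print(tip,tail,scr,onz(0,545,232,0,c),onz(0,598,252,110,c), "tape",onz(0,165,285,10,c),"drv",onz(0,140,165,15,c))
d=(tail-tip)[:2];print(np.linalg.norm(d),np.degrees(np.arctan2(d[1],d[0])))
g=tail[:2]-21*d/np.linalg.norm(d);print("g",g)
s=env.state();R=rot(s);print("yaw y",np.degrees(np.arctan2(R[1,1],R[0,1])))
move(s,np.r_[g,80]-s["eef_pos"])
# pad from w1 pose
V=c["view"].copy();
```

```text
[522.6 224.3  15. ] [491.5 377.1  30. ] [499.9 338.4  30. ] [721.2 297.2   0. ] [696.5 301.3 110. ] tape [354.  159.3  10. ] drv [319.1 275.6  15. ]
155.8735729178025 101.5207393415077
g [495.7 356.5]
yaw y 12.678213621378543
R [[-0.001, 0.976, 0.219], [-0.0, 0.219, -0.976], [-1.0, -0.001, 0.0]] lin [0.2965, 0.0395, -0.1899]
```

Call:
carry_out(grip=[-1,-1,-1,-1,-1], linear=[[0,0.008,-0.038],[0,0.008,-0.038],[0,0.008,-0.038],[0,0.008,-0.038],[0,0.008,-0.038]], turn=[0.0065,0,0,0,0])

```text
t: 4.2
eef_pos: [498.0, 357.3, 228.7]
tcp_rot: [-0.149, 1.571, -1.519]
ft_force: [-0.6, 0.2, -0.4]
opening: 1.001
```

Call:
carry_out(grip=[-1,-1,-1,-1,-1], linear=[[0.08,0,0],[0.08,0,0],[0.08,0,0],[0.08,0,0],[0.06,0,0]], turn=[0,0,0,0,0])

```text
t: 4.7
eef_pos: [497.3, 356.8, 36.2]
tcp_rot: [-1.191, 1.569, -2.56]
ft_force: [0.5, 0.2, -0.8]
opening: 1.002
```

Call:
carry_out(grip=[-1,-1,-1], linear=[[0.02,0,0],[0.02,0,0],[0,0,0]], turn=[0,0,0])

```text
t: 5.0
eef_pos: [497.8, 357.1, 18.5]
tcp_rot: [-0.882, 1.571, -2.251]
ft_force: [0.0, -0.6, 0.6]
opening: 0.998
```

Call:
carry_out(grip=[0.3,0.3,0.3,0.3,0.3], linear=[[0.004,-0.004,0],[0,0,0],[0,0,0],[0,0,0],[0,0,0]], turn=[0,0,0,0,0])

```text
t: 5.5
eef_pos: [495.9, 356.6, 17.0]
tcp_rot: [1.743, 1.57, 0.375]
ft_force: [0.2, 0.9, -0.5]
opening: 0.633
```

Call:
carry_out(grip=[0.4,0.4,0.4,0.4], linear=[[0,0,0],[0,0,0],[0,0,0],[0,0,0]], turn=[0,0,0,0])

```text
t: 5.9
eef_pos: [495.7, 356.5, 16.5]
tcp_rot: [-1.054, 1.571, -2.423]
ft_force: [-1.2, -0.6, 1.0]
opening: 0.324
```

Call:
carry_out(grip=[0.4,0.4,0.4,0.4], linear=[[-0.01,0,0],[-0.02,0,0],[-0.02,0,0],[0,0,0]], turn=[0,0,0,0])

```text
t: 6.3
eef_pos: [496.4, 357.0, 43.4]
tcp_rot: [1.853, 1.568, 0.485]
ft_force: [0.1, -0.7, -2.8]
opening: 0.31
```

Run:
```python
from h import *
s=env.state();print(s["eef_pos"],s["ft_force"],s["moment"],s["opening"])
a=cams.read_camera("scene");b=cams.read_camera("side")
r=lambda im,x,y,w=160,h=240:cv2.resize(im[y:y+h,x:x+w],(400,600),interpolation=cv2.INTER_CUBIC)
cv2.imwrite("pics/g1.png",np.hstack([r(a,300,170),r(b,200,150)]))
```

```text
[496.42755435 356.97131758  43.44781685] [ 0.09498986 -0.66680088 -2.83794176] [ 0.04310648 -0.10855652  0.01179847] 0.30997642714465884
```

View pics/g1.png

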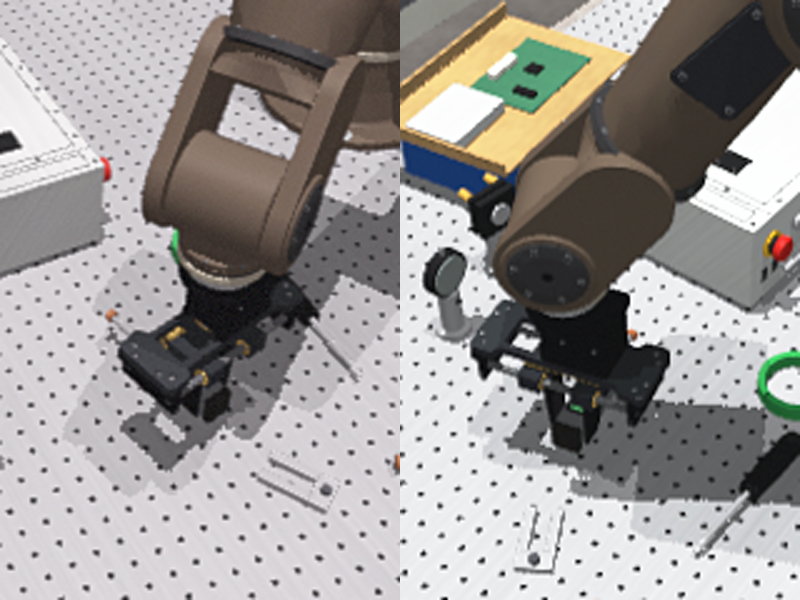

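```bash
cat >> h.py <<'E'
def tips(names=("scene","side")):
    "copper tip pixel in each picture, intersected with the vertical plane of the thermometer through the TCP"
    s=env.state();R=rot(s);p=s["eef_pos"];n=R[:,1]
    for k in names:
        im=cams.read_camera(k);c=cams.camera_info(k)
        hsv=cv2.cvtColor(im,cv2.COLOR_BGR2HSV);m=cv2.inRange(hsv,(4,120,70),(16,255,255))
        g=p+R[:,0]*-5;V=c["view"];Rc=V[:3,:3];C=-Rc.T@V[:3,3]
        N,_,st,ce=cv2.connectedComponentsWithStats(m)
        for i in range(1,N):
            if st[i,4]<5:continue
            u,v=ce[i];d=Rc.T@np.array([(u-c["cx"])/c["fx"],(v-c["cy"])/c["fy"],1])
            X=C+d*(n@(g-C))/(n@d);w=X-g;L=np.linalg.norm(w)
            if 90<L<190:print(k,ce[i].round(1),st[i,4],"X",X.round(1),"L",L.round(1),"along",(-R[:,2]@w).round(1),"dz",w[2].round(1),"dip deg",np.degrees(np.arctan2(-w[2],R[:,2]@w)).round(1))
    print("t",s["t"],"tcp",p.round(1),"F",s["ft_force"].round(1),"op",round(s["opening"],4))
E
python3 -c "from h import *;tips()"
```

```text
scene [343.8 295.8] 5 X [522.4 227.2  39.6] L 132.4 along -132.2 dz -7.5 dip deg 3.2
side [292.8 283. ] 8 X [523.5 222.   34.8] L 138.1 along -137.5 dz -12.3 dip deg 5.1
t 6.4 tcp [495.8 356.7  42.1] F [ 0.4  0.  -1.9] op 0.3093
```

Call:
carry_out(grip=[0.39,0.39,0.39,0.38,0.38], linear=[[-0.02,0,0],[-0.02,0,0],[-0.01,0,0],[0,0,0],[0,0,0]], turn=[0,0,0,0,0])

```text
t: 7.0
eef_pos: [495.7, 356.6, 66.8]
tcp_rot: [1.672, 1.57, 0.303]
ft_force: [0.9, -0.2, -1.8]
opening: 0.313
```

```bash
python3 -c "from h import *;tips()"
```

```text
scene [344.1 289.3] 7 X [522.3 226.8  64.4] L 132.7 along -132.5 dz -7.4 dip deg 3.2
side [292.9 276.9] 7 X [523.6 220.4  56.6] L 139.8 along -139.0 dz -15.1 dip deg 6.2
t 7.0 tcp [495.7 356.6  66.8] F [ 0.9 -0.2 -1.8] op 0.3127
```

Call:
carry_out(grip=[0.375,0.375,0.375], linear=[[0,0,0],[0,0,0],[0,0,0]], turn=[0,0,0])

```text
t: 7.4
eef_pos: [495.7, 356.5, 66.4]
tcp_rot: [-0.982, 1.57, -2.351]
ft_force: [0.3, 1.0, -2.3]
opening: 0.313
```

```bash
python3 -c "from h import *;tips()"
```

```text
scene [344.1 289.3] 7 X [522.3 226.7  64.3] L 132.7 along -132.5 dz -7.1 dip deg 3.1
side [292.9 276.9] 7 X [523.5 220.6  56.8] L 139.6 along -138.8 dz -14.6 dip deg 6.0
t 7.4 tcp [495.7 356.5  66.4] F [ 0.3  1.  -2.3] op 0.3135
```

Call:
carry_out(grip=[0.371,0.371,0.371], linear=[[0,0,0],[0,0,0],[0,0,0]], turn=[0,0,0])

```text
t: 7.8
eef_pos: [495.7, 356.6, 66.6]
tcp_rot: [-0.141, 1.571, -1.509]
ft_force: [0.2, 0.8, -2.5]
opening: 0.315
```

```bash
python3 -c "from h import *;tips()"
```

```text
scene [344.1 290.3] 7 X [522.3 227.   60.7] L 132.7 along -132.3 dz -10.8 dip deg 4.7
side [292.7 278. ] 7 X [523.4 221.5  53.4] L 139.1 along -137.9 dz -18.2 dip deg 7.5
t 7.8 tcp [495.7 356.6  66.6] F [ 0.2  0.8 -2.5] op 0.3153
```

The grip follows its commanded width, so it can be lightened, and the tip has begun to dip. I'll ease it a little more.

Call:
carry_out(grip=[0.37,0.37,0.37,0.37], linear=[[0,0,0],[0,0,0],[0,0,0],[0,0,0]], turn=[0,0,0,0])

```text
t: 8.3
eef_pos: [495.8, 356.6, 66.6]
tcp_rot: [0.573, 1.571, -0.796]
ft_force: [-0.1, -0.2, -2.2]
opening: 0.318
```

```bash
python3 -c "from h import *;tips()"
```

```text
scene [346.4 307.3] 9 X [519.8 239.4   4.4] L 137.2 along -119.6 dz -67.2 dip deg 29.3
t 8.3 tcp [495.8 356.6  66.6] F [-0.1 -0.2 -2.2] op 0.3177
```

Call:
carry_out(grip=[0.3685,0.3685,0.3685,0.3685], linear=[[0,0,0],[0,0,0],[0,0,0],[0,0,0]], turn=[0,0,0,0])

```text
t: 8.8
eef_pos: [495.8, 356.6, 66.7]
tcp_rot: [1.463, 1.571, 0.094]
ft_force: [0.3, -0.4, 0.3]
opening: 0.315
```

```bash
python3 -c "from h import *;tips()"
```

```text
scene [346.2 304.8] 6 X [520.2 237.8  13.1] L 134.6 along -121.3 dz -58.5 dip deg 25.8
t 8.8 tcp [495.8 356.6  66.7] F [ 0.3 -0.4  0.3] op 0.3146
```

Call:
carry_out(grip=[0.38,0.38,0.38], linear=[[0,0,0],[0,0,0],[0,0,0]], turn=[0,0,0])

```text
t: 9.2
eef_pos: [495.7, 356.6, 66.5]
tcp_rot: [-0.433, 1.571, -1.802]
ft_force: [-0.3, 0.5, 0.0]
opening: 0.304
```

Run:
```python
from h import *
tips(())
a=cams.read_camera("scene");b=cams.read_camera("side");w=cams.read_camera("wrist")
r=lambda im,x,y,w=100,h=75:cv2.resize(im[y:y+h,x:x+w],(400,300),interpolation=cv2.INTER_CUBIC)
cv2.imwrite("pics/g2.png",np.vstack([np.hstack([r(a,330,260),r(b,230,260)]),np.hstack([r(w,170,160,320,240),r(w,170,240,320,240)])]))
```

```text
t 9.2 tcp [495.7 356.6  66.5] F [-0.3  0.5  0. ] op 0.3035
```

View pics/g2.png

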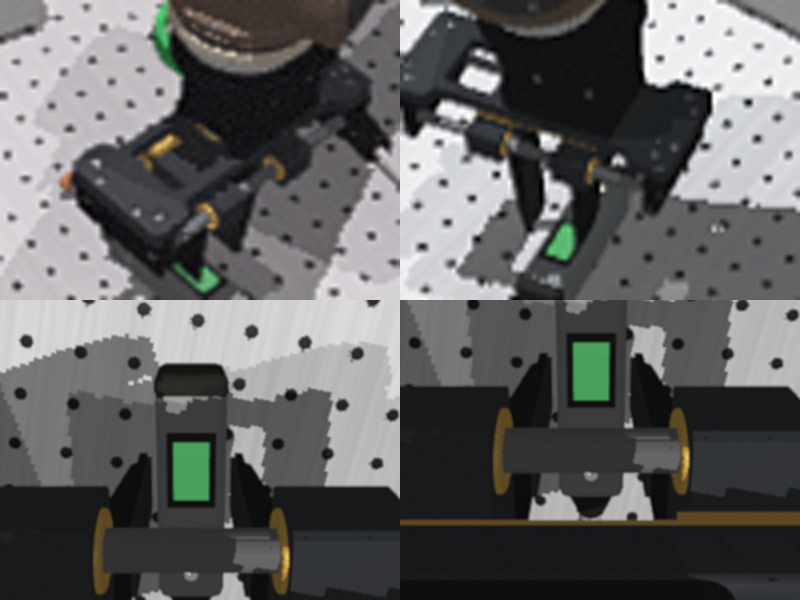

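It slipped the last bit and lies flat again, screen up, still lined up with the jaws. At 0.370 it pivoted cleanly and at 0.3685 it slipped. I'll locate it and regrip.

Run:
```python
from h import *
np.set_printoptions(precision=1,suppress=True)
tail=onz("wrist",322.8,213.5,30);scr=onz("wrist",170+191/1.25,160+171/1.25,30);fr=onz("wrist",170+590/1.25-320,240+185/1.25,30)
print(tail,scr,fr)
d=(tail-scr)[:2];print(np.linalg.norm(d),np.degrees(np.arctan2(d[1],d[0])))
tips()
s=env.state();R=rot(s);print(R,np.degrees(np.arctan2(R[1,1],R[0,1])))
print(R.T@(tail-s["eef_pos"]))
```

```text
[488.6 395.6  30. ] [497.7 351.5  30. ] [508.5 296.6  30. ]
45.02300845352324 101.62114049649585
scene [346.2 304.8] 6 X [520.1 237.7  13. ] L 134.7 along -121.3 dz -58.6 dip deg 25.8
t 9.35 tcp [495.7 356.5  66.6] F [-0.3  0.8 -0. ] op 0.3097
[[ 0.   1.   0.2]
 [-0.   0.2 -1. ]
 [-1.   0.   0. ]] 11.58022738814612
[ 36.6   0.9 -39.7]
```

Call:
carry_out(grip=[0,0,0,0,0], linear=[[0,0,-0.018],[0,0,-0.018],[0.04,0,0],[0.04,0,0],[0.02,0,0]], turn=[0,0,0,0,0])

```text
t: 9.95
eef_pos: [491.4, 374.7, 15.2]
tcp_rot: [-1.205, 1.569, -2.573]
ft_force: [-0.0, -0.8, -0.8]
opening: 0.496
```

Call:
carry_out(grip=[0.4,0.4,0.4,0.4,0.4], linear=[[0,0,0],[0,0,0],[0,0,0],[0,0,0],[-0.02,0,0]], turn=[0,0,0,0,0])

```text
t: 10.45
eef_pos: [491.6, 373.9, 26.2]
tcp_rot: [-1.19, 1.569, -2.558]
ft_force: [-0.4, -0.8, -2.2]
opening: 0.316
```

Call:
carry_out(grip=[0.4,0.4,0.4,0.4,0.39], linear=[[-0.06,0,0],[-0.08,0,0],[-0.08,0,0],[-0.06,0,0],[0,0,0]], turn=[0,0,0,0,0])

```text
t: 10.95
eef_pos: [493.3, 375.0, 171.6]
tcp_rot: [1.902, 1.563, 0.533]
ft_force: [0.3, 0.8, -2.9]
opening: 0.313
```

```bash
python3 -c "from h import *;tips()"
```

```text
scene [349.1 263. ] 7 X [521.1 239.7 169.4] L 138.2 along -138.1 dz -7.3 dip deg 3.0
side [289.4 250.3] 12 X [522.6 232.4 160.6] L 146.4 along -145.6 dz -16.1 dip deg 6.3
t 10.95 tcp [493.3 375.  171.6] F [ 0.3  0.8 -2.9] op 0.3128
```

Call:
carry_out(grip=[0.371,0.371,0.371,0.371], linear=[[0,0,0],[0,0,0],[0,0,0],[0,0,0]], turn=[0,0,0,0])

```text
t: 11.45
eef_pos: [492.0, 374.1, 165.9]
tcp_rot: [-1.156, 1.57, -2.525]
ft_force: [0.5, -0.2, -2.1]
opening: 0.313
```

```bash
python3 -c "from h import *;tips()"
```

```text
scene [353.6 290.2] 8 X [515.4 259.7  88.5] L 142.8 along -116.7 dz -82.3 dip deg 35.2
scene [459.2 354.5] 11 X [454.1 559.2 151.8] L 189.9 along 188.9 dz -19.1 dip deg 174.2
t 11.45 tcp [492.  374.1 165.9] F [ 0.5 -0.2 -2.1] op 0.3134
```

Call:
carry_out(grip=[0.37,0.37,0.371], linear=[[0,0,0],[0,0,0],[0,0,0]], turn=[0,0,0])

```text
t: 11.85
eef_pos: [492.1, 374.2, 166.6]
tcp_rot: [0.308, 1.571, -1.061]
ft_force: [0.0, -0.1, -2.7]
opening: 0.318
```

```bash
python3 -c "from h import *;tips()"
```

```text
scene [373.  324.3] 9 X [500.3 334.4  26.2] L 150.9 along -40.7 dz -145.4 dip deg 74.4
scene [459.1 354.3] 12 X [454.2 559.  152.1] L 189.6 along 188.6 dz -19.5 dip deg 174.1
side [274.5 314.9] 8 X [500.9 331.4  24.7] L 153.2 along -43.8 dz -146.9 dip deg 73.4
t 11.85 tcp [492.1 374.2 166.6] F [ 0.  -0.1 -2.7] op 0.318
```

It has pivoted to about 74° and is held, but the tip-to-grip length grew, so it probably slid a little. I'll tighten and look.

Call:
carry_out(grip=[0.4,0.4], linear=[[0,0,0],[0,0,0]], turn=[0,0])

```text
t: 12.15
eef_pos: [492.1, 374.2, 166.6]
tcp_rot: [0.46, 1.571, -0.909]
ft_force: [-0.2, -0.2, -2.3]
opening: 0.313
```

Run:
```python
from h import *
tips()
a=cams.read_camera("scene");b=cams.read_camera("side")
r=lambda im,x,y,w=80,h=120:cv2.resize(im[y:y+h,x:x+w],(400,600),interpolation=cv2.INTER_CUBIC)
cv2.imwrite("pics/g3.png",np.hstack([r(a,335,220),r(b,235,210)]))
```

```text
scene [373.  324.3] 9 X [500.3 334.4  26.3] L 150.9 along -40.6 dz -145.4 dip deg 74.4
scene [459.2 354.5] 11 X [454.2 559.3 152. ] L 189.9 along 188.9 dz -19.6 dip deg 174.1
side [274.5 314.9] 8 X [500.9 331.4  24.7] L 153.3 along -43.7 dz -146.9 dip deg 73.4
t 12.15 tcp [492.1 374.2 166.6] F [-0.2 -0.2 -2.3] op 0.3126
```

View pics/g3.png

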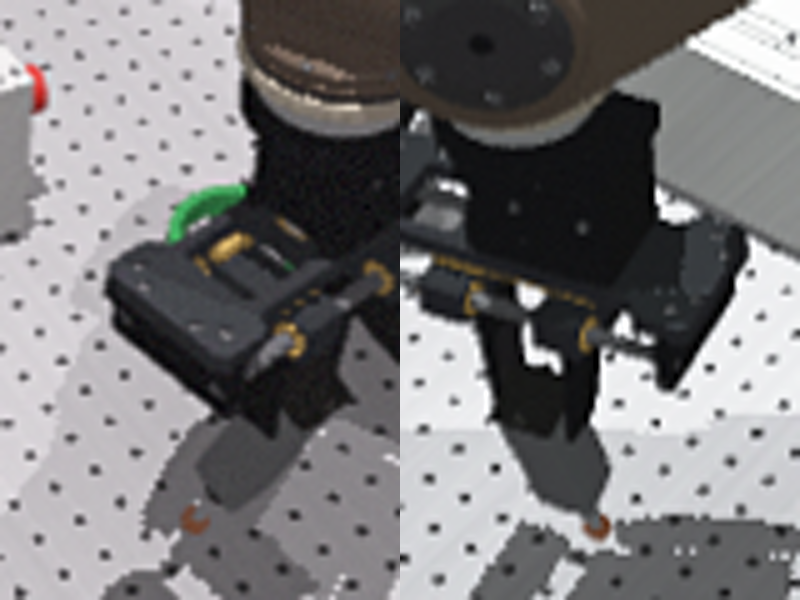

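The thermometer hangs tip down at about 74°, with roughly 28 mm of the tail between the fingers, which is enough. I'll straighten it with another short easing of the grip.

Call:
carry_out(grip=[0.371,0.371,0.371], linear=[[0,0,0],[0,0,0],[0,0,0]], turn=[0,0,0])

```text
t: 12.65
eef_pos: [492.1, 374.2, 166.6]
tcp_rot: [0.333, 1.571, -1.036]
ft_force: [0.7, 0.3, -1.6]
opening: 0.313
```

```bash
python3 -c "from h import *;tips()"
```

```text
scene [373.  324.3] 9 X [500.3 334.4  26.3] L 150.9 along -40.6 dz -145.3 dip deg 74.4
scene [459.2 354.5] 11 X [454.2 559.3 152. ] L 189.9 along 188.9 dz -19.6 dip deg 174.1
side [274.5 314.9] 8 X [500.9 331.3  24.7] L 153.3 along -43.8 dz -146.9 dip deg 73.4
t 12.65 tcp [492.1 374.2 166.6] F [ 0.7  0.3 -1.6] op 0.3128
```

Run:
```python
from h import *
import pickle
np.set_printoptions(precision=1,suppress=True)
c=pickle.load(open("w2.pkl","rb"))
def T(R,p):
    M=np.eye(4);M[:3,:3]=R;M[:3,3]=p;return M
W=lambda yaw,p:T(np.array([[0,np.cos(yaw),np.sin(yaw)],[0,np.sin(yaw),-np.cos(yaw)],[-1,0,0]]),p)
M2=W(np.radians(12.68),[497.2,260.3,228.2]);M1=W(np.arctan2(.227,.974),[501.3,-199,228.4])
c1=dict(c);c1["view"]=c["view"]@M2@np.linalg.inv(M1)
print("pad w1",onz(0,310,282,128,c1))
for a,b in [((318,0),(228,320)),((228,378),(380,415))]:
    p=onz(0,*a,125,c1);q=onz(0,*b,125,c1);d=q-p;print(p,q,np.degrees(np.arctan2(d[1],d[0])))
print("w2",onz(0,240,376,125,c),onz(0,460,408,125,c))
# scene: corners of cover
for uv in [(338,240),(262,258),(216,190),(268,168)]:print(uv,onz("scene",*uv,125))
im=cams.read_camera("scene");x=cv2.resize(im[150:300,200:350],(600,600),interpolation=cv2.INTER_CUBIC);cv2.imwrite("pics/l.png",x)
```

```text
pad w1 [ 498.1 -221.2  128. ]
[464.  -48.3 125. ] [ 446.2 -264.8  125. ] -94.70356439274609
[ 454.2 -312.7  125. ] [ 576.2 -318.1  125. ] -2.535337895874302
w2 [457.9 150.9 125. ] [630.5 160.9 125. ]
(338, 240) [474.2 108.8 125. ]
(262, 258) [685.5  77.5 125. ]
(216, 190) [ 691.  -281.6  125. ]
(268, 168) [ 494.  -325.6  125. ]
```

View pics/l.png

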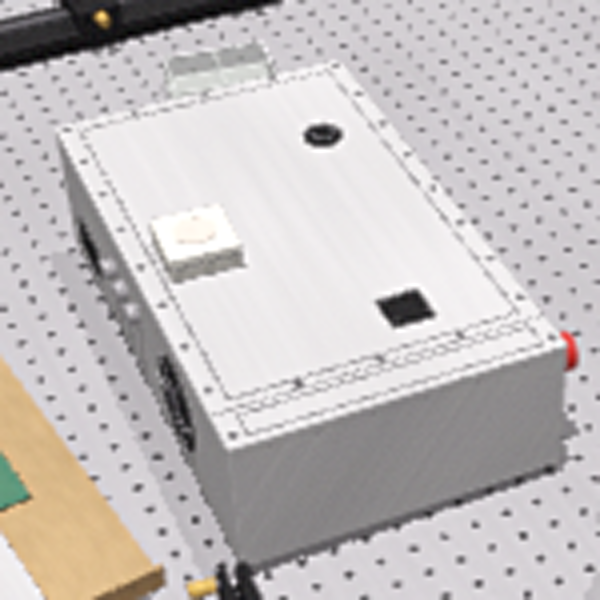

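The crop shows the cover corners at crop (234,447), (565,345), (62,130) and (337,65). The +y wall is plain with nothing on it, and I can use it to straighten the handle.

Run:
```python
from h import *
np.set_printoptions(precision=1,suppress=True)
P=[onz("scene",200+u/4,150+v/4,125) for u,v in [(234,447),(565,345),(62,130),(337,65)]]
for p in P:print(p)
f=lambda d:np.degrees(np.arctan2(d[1],d[0]))
print("wall",f(P[0]-P[1]),np.linalg.norm(P[0]-P[1]),"sides",f(P[1]-P[3]),f(P[0]-P[2]))
s=env.state();R=rot(s);print("y yaw",f(R[:,1]))
w=P[1]+(P[0]-P[1])*.35;print("target wall pt",w); move(s,[w[0]-8-492,w[1]+60-374,0]);print(s["t"])
```

```text
[699.   86.4 125. ]
[458.2  99.3 125. ]
[ 678.7 -323.6  125. ]
[ 440.8 -309.9  125. ]
wall -3.0752573371550924 241.17123018373817 sides 87.56579502630922 87.1584922425234
y yaw 11.582784004121361
target wall pt [542.5  94.8 125. ]
R [[-0.0, 0.98, 0.201], [-0.0, 0.201, -0.98], [-1.0, -0.0, 0.0]] lin [0.0001, -0.0047, 0.4466]
12.8
```

Call:
carry_out(grip=[0.42,0.42,0.42,0.42,0.42], linear=[[0,0,0],[0,0,0],[0,0.014,0.05],[0,0.014,0.06],[0,0.014,0.06]], turn=[0.04,0.04,0,0,0])

```text
t: 13.3
eef_pos: [508.9, 287.5, 166.5]
tcp_rot: [0.783, 1.571, -0.836]
ft_force: [-0.1, 0.4, -2.3]
opening: 0.315
```

Call:
carry_out(grip=[0.42,0.42,0.42,0.42,0.42], linear=[[0,0.014,0.06],[0,0.014,0.06],[0,0.014,0.06],[0,0.014,0.06],[0,0,0.022]], turn=[0,0,0,0,0])

```text
t: 13.8
eef_pos: [531.0, 153.9, 166.7]
tcp_rot: [0.992, 1.57, -0.629]
ft_force: [0.5, -0.3, -1.6]
opening: 0.312
```

Call:
carry_out(grip=[0.4,0.38], linear=[[0,0,0],[0,0,0]], turn=[0,0])

```text
t: 14.0
eef_pos: [530.4, 156.7, 166.7]
tcp_rot: [2.476, 1.571, 0.856]
ft_force: [-0.4, -0.1, -1.8]
opening: 0.317
```

```bash
python3 -c "from h import *;tips();s=env.state();print(rot(s).round(3))"
```

```text
scene [321.9 273.7] 7 X [528.4 117.6  28.2] L 148.7 along -39.1 dz -143.4 dip deg 74.8
side [314.4 262.4] 5 X [528.2 112.6  23.1] L 155.0 along -44.1 dz -148.6 dip deg 73.5
t 14.0 tcp [530.4 156.7 166.7] F [-0.4 -0.1 -1.8] op 0.317
[[ 0.     0.999 -0.048]
 [ 0.    -0.048 -0.999]
 [-1.     0.    -0.   ]]
```

Call:
carry_out(grip=[0.375,0.375,0.375,0.375,0.375], linear=[[0,0,0.014],[0,0,0.014],[0,0,0.014],[0,0,0.014],[0,0,0.014]], turn=[0,0,0,0,0])

```text
t: 14.6
eef_pos: [528.8, 120.6, 166.8]
tcp_rot: [2.099, 1.57, 0.479]
ft_force: [0.2, 2.4, -0.3]
opening: 0.314
```

```bash
python3 -c "from h import *;tips()"
```

```text
scene [319.3 270.5] 6 X [527.9 101.7  26.9] L 146.1 along -18.9 dz -144.9 dip deg 82.6
side [317.9 259.7] 7 X [527.6  96.   21. ] L 152.8 along -24.6 dz -150.8 dip deg 80.7
t 14.6 tcp [528.8 120.6 166.8] F [ 0.2  2.4 -0.3] op 0.3144
```

Call:
carry_out(grip=[0.375,0.375,0.375,0.375], linear=[[0,0,0.006],[0,0,0.006],[0,0,0.004],[0,0,0]], turn=[0,0,0,0])

```text
t: 15.1
eef_pos: [528.4, 113.0, 166.6]
tcp_rot: [0.815, 1.571, -0.805]
ft_force: [-0.0, 1.3, -0.8]
opening: 0.311
```

```bash
python3 -c "from h import *;tips()"
```

```text
scene [319.5 271. ] 8 X [527.9 102.6  25.6] L 146.4 along -10.3 dz -146.0 dip deg 86.0
side [317.8 260.4] 9 X [527.6  96.5  18.5] L 154.0 along -16.5 dz -153.1 dip deg 83.8
t 15.1 tcp [528.4 113.  166.6] F [-0.   1.3 -0.8] op 0.3112
```

Call:
carry_out(grip=[0.375,0.375,0.375], linear=[[0,0,0.005],[0,0,0.005],[0,0,0]], turn=[0,0,0])

```text
t: 15.5
eef_pos: [528.1, 107.9, 166.6]
tcp_rot: [1.79, 1.571, 0.17]
ft_force: [-0.1, 2.0, -0.7]
opening: 0.32
```

```bash
python3 -c "from h import *;tips()"
```

```text
scene [319.5 271.5] 8 X [527.8 102.6  23.5] L 148.2 along -5.4 dz -148.1 dip deg 87.9
side [317.5 260.9] 10 X [527.6  97.8  17.8] L 154.2 along -10.1 dz -153.8 dip deg 86.2
t 15.5 tcp [528.1 107.9 166.6] F [-0.1  2.  -0.7] op 0.3204
```

Call:
carry_out(grip=[0.375,0.375,0.375], linear=[[0,0,0.004],[0,0,0.003],[0,0,0]], turn=[0,0,0])

```text
t: 15.9
eef_pos: [527.9, 104.5, 166.7]
tcp_rot: [1.271, 1.571, -0.35]
ft_force: [0.2, 2.5, -1.2]
opening: 0.314
```

```bash
python3 -c "from h import *;tips()"
```

```text
scene [319.5 272. ] 8 X [527.8 102.6  21.6] L 150.1 along -1.8 dz -150.0 dip deg 89.3
side [316.7 261.3] 7 X [527.8 101.5  19. ] L 152.6 along -3.0 dz -152.6 dip deg 88.9
t 15.9 tcp [527.9 104.5 166.7] F [ 0.2  2.5 -1.2] op 0.3137
```

Call:
carry_out(grip=[0.375,0.375,0.375], linear=[[0,0,0.003],[0,0,0.001],[0,0,0]], turn=[0,0,0])

```text
t: 16.3
eef_pos: [527.8, 102.6, 166.6]
tcp_rot: [0.257, 1.571, -1.363]
ft_force: [-0.3, 2.4, -0.9]
opening: 0.313
```

```bash
python3 -c "from h import *;tips()"
```

```text
scene [319.8 272.2] 9 X [527.9 104.4  22.3] L 149.3 along 1.9 dz -149.3 dip deg 90.7
side [316.7 261.1] 9 X [527.8 101.8  19.9] L 151.7 along -0.7 dz -151.7 dip deg 89.7
t 16.3 tcp [527.8 102.6 166.6] F [-0.3  2.4 -0.9] op 0.3129
```

Call:
carry_out(grip=[0.375,0.375,0.375], linear=[[0,0,0.003],[0,0,0.001],[0,0,0]], turn=[0,0,0])

```text
t: 16.7
eef_pos: [527.7, 100.5, 166.6]
tcp_rot: [0.413, 1.571, -1.207]
ft_force: [0.9, 1.7, 0.2]
opening: 0.318
```

```bash
python3 -c "
from h import *
tips()
a=cams.read_camera('scene');b=cams.read_camera('side')
r=lambda im,x,y,w=80,h=120:cv2.resize(im[y:y+h,x:x+w],(400,600),interpolation=cv2.INTER_CUBIC)
cv2.imwrite('pics/g4.png',np.hstack([r(a,280,170),r(b,275,160)]))"
```

```text
scene [320.  272.4] 8 X [528.  105.9  23.1] L 148.7 along 5.4 dz -148.6 dip deg 92.1
side [316.4 261.2] 9 X [527.8 102.8  20.2] L 151.4 along 2.3 dz -151.4 dip deg 90.9
t 16.7 tcp [527.7 100.5 166.6] F [0.9 1.7 0.2] op 0.318
```

View pics/g4.png

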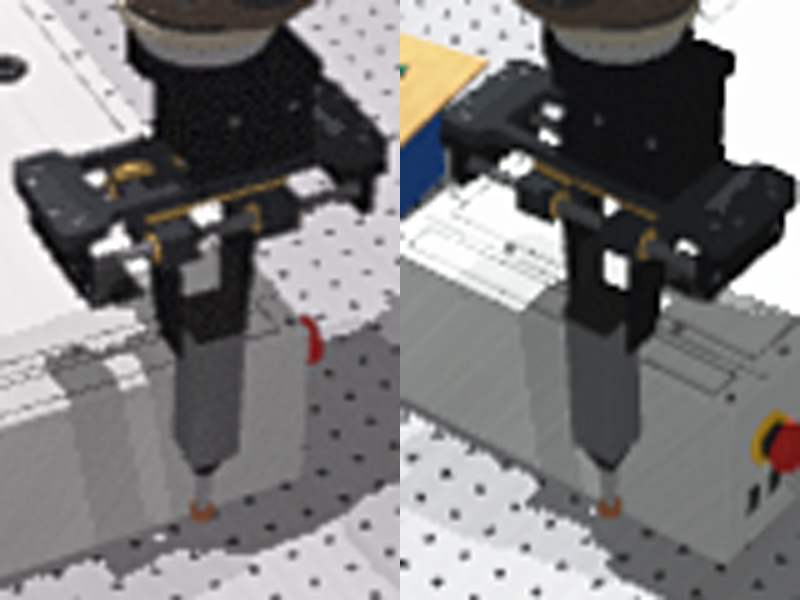

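Run:
```python
from h import *
for n,t in(("scene",(320.2,272.3)),("side",(316.7,261.2))):
    for y in (100,103,106):
        print(n,y,[pix(n,[528,y,z]).round(1).tolist() for z in (25,60,90,120,150)])
    for tilt in (-3,3):
        k=np.tan(np.radians(tilt));print(n,"tail +y tilt",tilt,[pix(n,[528,104+k*(z-22),z]).round(1).tolist() for z in (22,60,90,120,150)])
a=cv2.imread("pics/g4.png")
for off,n in((0,"scene"),(400,"side")):
    g=cv2.cvtColor(a[:,off:off+400],cv2.COLOR_BGR2GRAY)
    for r in (370,385,400,415,430):print(n,r,g[r,140:290:6].tolist())
```

```text
scene 100 [[319.0, 270.6], [319.1, 261.7], [319.1, 253.8], [319.2, 245.6], [319.2, 237.2]]
scene 103 [[319.5, 271.3], [319.6, 262.3], [319.6, 254.4], [319.7, 246.3], [319.8, 237.8]]
scene 106 [[320.0, 271.9], [320.1, 263.0], [320.2, 255.1], [320.2, 246.9], [320.3, 238.5]]
scene tail +y tilt -3 [[319.7, 272.2], [319.4, 262.1], [319.2, 253.9], [319.0, 245.4], [318.7, 236.6]]
scene tail +y tilt 3 [[319.7, 272.2], [320.1, 263.0], [320.4, 255.4], [320.8, 247.6], [321.1, 239.5]]
side 100 [[317.0, 259.4], [317.1, 250.3], [317.2, 242.2], [317.2, 233.9], [317.3, 225.3]]
side 103 [[316.4, 260.0], [316.5, 250.9], [316.5, 242.8], [316.6, 234.5], [316.7, 225.9]]
side 106 [[315.8, 260.6], [315.9, 251.4], [315.9, 243.4], [316.0, 235.0], [316.1, 226.5]]
side tail +y tilt -3 [[316.2, 261.0], [316.7, 250.7], [317.1, 242.3], [317.5, 233.6], [317.9, 224.8]]
side tail +y tilt 3 [[316.2, 261.0], [315.9, 251.4], [315.6, 243.7], [315.3, 235.7], [315.1, 227.4]]
scene 370 [166, 106, 105, 111, 119, 137, 83, 64, 69, 72, 70, 73, 73, 73, 70, 70, 68, 87, 132, 130, 126, 127, 127, 124, 125]
scene 385 [167, 157, 124,
[... 389 characters left out ...]
 71, 68, 70, 75, 77, 72, 74, 72, 69, 68, 74, 122, 128, 126, 124, 122, 123, 124, 123]
side 370 [120, 120, 121, 124, 119, 83, 65, 66, 67, 67, 66, 68, 67, 66, 66, 63, 68, 127, 131, 115, 109, 101, 106, 120, 125]
side 385 [122, 121, 120, 122, 119, 81, 65, 67, 67, 67, 67, 68, 67, 67, 65, 66, 56, 124, 125, 123, 123, 124, 129, 130, 121]
side 400 [120, 122, 123, 124, 124, 89, 68, 67, 67, 67, 67, 68, 66, 67, 66, 65, 57, 121, 125, 126, 127, 126, 124, 123, 123]
side 415 [123, 124, 121, 123, 131, 99, 68, 69, 66, 67, 66, 69, 66, 67, 66, 65, 57, 109, 127, 124, 123, 123, 125, 125, 125]
side 430 [122, 125, 125, 123, 126, 103, 71, 70, 67, 67, 66, 68, 68, 65, 66, 66, 57, 105, 126, 125, 126, 126, 124, 123, 124]
```

Call:
carry_out(grip=[0.375,0.375,0.375], linear=[[0,0,0.003],[0,0,0.001],[0,0,0]], turn=[0,0,0])

```text
t: 17.2
eef_pos: [527.6, 98.5, 166.6]
tcp_rot: [0.332, 1.571, -1.288]
ft_force: [-0.0, 1.8, -0.2]
opening: 0.315
```

```bash
cat >> h.py <<'E'
def edges(tip,z0=70,z1=118):
    "handle centre line in both pictures against a vertical one through tip; slope difference in px/px down, and the tilt in x,y that explains it"
    A=[];b=[]
    for n in("scene","side"):
        im=cv2.cvtColor(cams.read_camera(n),cv2.COLOR_BGR2GRAY).astype(float);P=[]
        for z in np.arange(z0,z1,2.):
            u,v=pix(n,np.r_[tip[:2],z]);xs=np.arange(-12,12.01,.1)
            row=cv2.remap(im.astype(np.float32),(u+xs).astype(np.float32)[None],np.full((1,len(xs)),v,np.float32),cv2.INTER_LINEAR)[0]
            g=np.gradient(cv2.GaussianBlur(row[None],(0,0),5)[0]);h=len(xs)//2
            P.append((z,xs[np.argmin(g[:h])]/2+xs[h+np.argmax(g[h:])]/2))
        P=np.array(P);sl,ic=np.polyfit(P[:,0],P[:,1],1);b.append(sl)
        f=lambda dx,dy:[(pix(n,[tip[0]+dx*(z-tip[2]),tip[1]+dy*(z-tip[2]),z])-pix(n,[tip[0],tip[1],z])) for z in(z0,z1)]
        V=[]
        for e in((.01,0),(0,.01)):
            q=f(*e);V.append((q[1][0]-q[0][0])/(z1-z0)/.01)
        A.append(V);print(n,"slope",sl.round(4),"resid",np.std(P[:,1]-np.polyval([sl,ic],P[:,0])).round(2),"mid",ic.round(2))
    print("tilt x,y deg",np.degrees(np.linalg.solve(A,b)).round(2))
E
python3 -c "
from h import *
tips();edges([528,104.5,21])"
```

```text
scene [320.3 272.5] 6 X [528.1 108.   24.5] L 147.5 along 9.5 dz -147.2 dip deg 93.7
side [316.7 261.4] 7 X [527.8 101.5  18.5] L 153.1 along 3.0 dz -153.1 dip deg 91.1
t 17.2 tcp [527.6  98.5 166.6] F [-0.   1.8 -0.2] op 0.315
scene slope -0.0097 resid 0.21 mid 1.93
side slope -0.0042 resid 0.05 mid -0.25
tilt x,y deg [ 1.27 -0.74]
```

Call:
carry_out(grip=[0.375,0.375,0.39,0.42,0.42], linear=[[0,0,0.003],[0,0,0],[0,0,0],[0,0,-0.01],[0,0,-0.02]], turn=[0,0,0,0,0])

```text
t: 17.9
eef_pos: [528.2, 112.0, 166.4]
tcp_rot: [-0.671, 1.57, -2.291]
ft_force: [-0.4, 0.6, -1.9]
opening: 0.314
```

Call:
carry_out(grip=[0.5,0.6,0.8,1,1], linear=[[-0.05,0,0],[-0.09,0,0],[-0.09,0,0],[-0.05,0,0],[0,0,0]], turn=[0,0,0,0,0])

```text
t: 18.4
eef_pos: [529.1, 112.8, 310.0]
tcp_rot: [1.652, 1.565, 0.032]
ft_force: [-0.1, -0.3, -2.2]
opening: 0.314
```

Run:
```python
from h import *
tips();s=env.state();R=rot(s)
print(R.round(3));move(s,np.array([497.5,-216,s["eef_pos"][2]])-s["eef_pos"])
```

```text
scene [322.3 237.3] 9 X [530.4 121.3 166.4] L 148.8 along 8.5 dz -148.6 dip deg 93.3
side [312.6 225.6] 9 X [530.3 119.2 161. ] L 154.1 along 6.4 dz -154.0 dip deg 92.4
t 18.4 tcp [529.1 112.8 310. ] F [-0.1 -0.3 -2.2] op 0.3137
[[-0.     0.999 -0.049]
 [-0.    -0.049 -0.999]
 [-1.    -0.     0.   ]]
R [[-0.0, 0.999, -0.049], [-0.0, -0.049, -0.999], [-1.0, -0.0, 0.0]] lin [0.0003, -0.0286, 0.6591]
```

Call:
carry_out(grip=[1,1,1,1,1], linear=[[0,-0.0035,0.04],[0,-0.0035,0.07],[0,-0.0035,0.07],[0,-0.0035,0.07],[0,-0.0035,0.07]], turn=[0,0,0,0,0])

```text
t: 19.0
eef_pos: [510.9, -48.2, 304.6]
tcp_rot: [-1.668, 1.567, 2.995]
ft_force: [0.6, -0.3, -1.7]
opening: 0.313
```

Call:
carry_out(grip=[1,1,1,1,1], linear=[[0,-0.0035,0.07],[0,-0.0035,0.07],[0,-0.0035,0.07],[0,-0.0035,0.07],[0,-0.0025,0.06]], turn=[0,0,0,0,0])

```text
t: 19.5
eef_pos: [494.3, -217.9, 304.5]
tcp_rot: [-1.962, 1.567, 2.7]
ft_force: [0.4, -0.4, -1.4]
opening: 0.314
```

Call:
carry_out(grip=[1,1,1], linear=[[0,0,0.015],[0,0,0],[0,0,0]], turn=[0,0,0])

```text
t: 19.8
eef_pos: [494.6, -223.2, 305.6]
tcp_rot: [-2.155, 1.569, 2.508]
ft_force: [0.1, -0.2, -2.9]
opening: 0.313
```

Run:
```python
from h import *
tips()
a=cams.read_camera('scene');b=cams.read_camera('side');w=cams.read_camera('wrist')
cv2.imwrite('pics/a.png',a);cv2.imwrite('pics/b.png',b);cv2.imwrite('pics/w.png',w)
r=lambda im,c,w=80,h=120:cv2.resize(im[c[1]-85:c[1]-85+h,c[0]-40:c[0]-40+w],(400,600),interpolation=cv2.INTER_CUBIC)
ca=pix("scene",[496,-216,128]).astype(int);cb=pix("side",[496,-216,128]).astype(int);print(ca,cb)
cv2.imwrite('pics/g5.png',np.hstack([r(a,ca),r(b,cb)]))
```

```text
scene [281.  174.5] 6 X [ 494.8 -214.4  161.2] L 149.7 along 8.7 dz -149.5 dip deg 93.3
side [385.1 172.2] 8 X [ 494.7 -215.8  160.7] L 150.1 along 7.2 dz -149.9 dip deg 92.8
t 19.8 tcp [ 494.6 -223.2  305.6] F [ 0.1 -0.2 -2.9] op 0.3128
[280 183] [383 181]
```

View pics/g5.png

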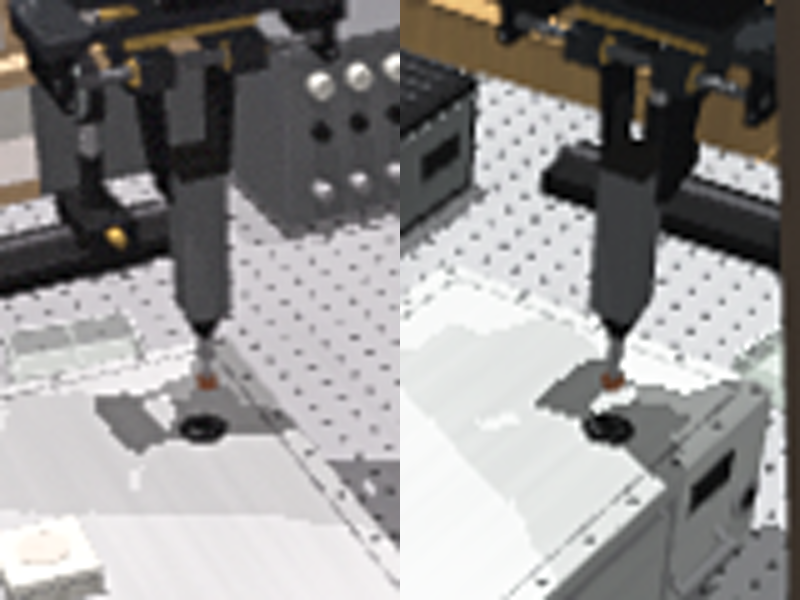

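The thermometer hangs just above the round pad. The tip is at scene crop (207,382) and side crop (612,382); the pad centre is at (203,428) and (608,430). I'll work out the remaining tilt and offset.

Run:
```python
from h import *
np.set_printoptions(precision=2,suppress=True)
from scipy.optimize import least_squares
T={"scene":[(199,190),(203.5,300),(206.5,357),(207,382)],"side":[(227,190),(221,300),(214,360),(212,382)]}
O={"scene":(280-40,183-85),"side":(383-40,181-85)}
ci={n:cams.camera_info(n) for n in O}
def px(n,q):return np.array([O[n][0]+(q[0]-0)/5,O[n][1]+q[1]/5])
def line(n,p,k,row):  # pixel u on the axis p+k*(z) at image row
    z=np.linspace(150,320,400);uv=np.array([pix(n,[p[0]+k[0]*(a-161),p[1]+k[1]*(a-161),a],ci[n]) for a in z[::8]])
    return np.interp(row,uv[::-1,1],uv[::-1,0])
def res(v):
    r=[]
    for n in T:
        for q in T[n]:
            u=px(n,q);r.append(line(n,v[:2],v[2:],u[1])-u[0])
    return r
s=least_squares(res,[495,-215,0,0],x_scale=[1,1,.01,.01]);print(s.x[:2],np.degrees(s.x[2:]),np.array(res(s.x)))
for n,q in(("scene",(203,428)),("side",(208,430))):print("pad",n,onz(n,*px(n,q),128),"tip on",onz(n,*px(n,T[n][3]),161))
# vertical drop of tip face to pad plane: where tip would land
```

```text
[ 492.97 -215.09] [0.32 2.92] [-0.01  0.04 -0.07  0.04  0.15 -0.37  0.08  0.14]
pad scene [ 498.02 -214.6   128.  ] tip on [ 493.33 -214.59  161.  ]
pad side [ 491.54 -212.94  128.  ] tip on [ 493.48 -215.18  161.  ]
```

```bash
cat > fit.py <<'E'
from h import *
from scipy.optimize import least_squares
def tri(obs):
    r=lambda X:np.concatenate([pix(n,X,C[n])-o for n,o in obs.items()])
    s=least_squares(r,[495,-215,130.]);return s.x,s.fun
C={n:cams.camera_info(n) for n in("scene","side")}
P={}
for n,(u,v) in(("scene",(281,184)),("side",(385,182))):
    im=cv2.imread(f"pics/{n}.png",0);x0,y0=u-14,v-10;k=im[y0:y0+20,x0:x0+28].astype(float)
    w=np.clip(np.median(k)-k-60,0,None);yy,xx=np.mgrid[y0:y0+20,x0:x0+28]
    P[n]=np.array([(w*xx).sum(),(w*yy).sum()])/w.sum()
E
python3 - <<'E'
from fit import *
print(P,"pad",*tri(P))
t={"scene":np.array([281.0,174.5]),"side":np.array([385.1,172.2])};print("tip",*tri(t))
B=[]
for i in range(10):
    cams.read_camera("side");B.append(env.state()["ft_force"][2])
print(np.mean(B),np.std(B),env.state()["t"])
E
```

```text
{'scene': array([280.17753375, 183.48547243]), 'side': array([384.64444444, 181.54692246])} pad [ 496.02201688 -222.64262775  122.78525566] [ 0.0322096   0.09808144  0.03078133 -0.09391387]
tip [ 494.56774465 -215.11853191  161.03088609] [-0.0287438  -0.08866227 -0.02692966  0.08533562]
-2.1100721840446655 0.3246085543857423 20.55
```

Call:
carry_out(grip=[1,1,1,1], linear=[[0.015,0,0],[0.02,0,0],[0.013,0,0],[0,0,0]], turn=[0,0,0,0])

```text
t: 20.95
eef_pos: [494.3, -224.0, 281.2]
tcp_rot: [-2.027, 1.569, 2.636]
ft_force: [-0.2, 0.5, -2.3]
opening: 0.315
```

Run:
```python
from fit import *
tips()
a=cams.read_camera('scene');b=cams.read_camera('side');w=cams.read_camera('wrist')
r=lambda im,c,s,W,H:cv2.resize(im[c[1]-H//2:c[1]+H//2,c[0]-W//2:c[0]+W//2],(W*s,H*s),interpolation=cv2.INTER_CUBIC)
cv2.imwrite('pics/g6.png',np.hstack([np.vstack([r(a,(281,178),8,40,34),r(b,(385,176),8,40,34)]),cv2.resize(w,(480,544))]))
for n,im in(("scene",a),("side",b)):
    hsv=cv2.cvtColor(im,cv2.COLOR_BGR2HSV);u,v=P[n].astype(int);k=hsv[v-18:v+4,u-6:u+8]
    m=cv2.inRange(k,(3,80,50),(18,255,255));ys,xs=np.nonzero(m);print(n,len(xs),xs.mean()+u-6,ys.mean()+v-18,ys.max()+v-18)
```

```text
scene [281.6 180.9] 9 X [ 494.5 -213.7  137.7] L 148.9 along 10.1 dz -148.5 dip deg 93.9
side [384.5 179.2] 10 X [ 494.4 -216.1  135.4] L 151.0 along 7.7 dz -150.8 dip deg 92.9
t 20.95 tcp [ 494.3 -224.   281.2] F [-0.2  0.5 -2.3] op 0.3149
scene 13 281.0769230769231 180.76923076923077 182
side 13 384.61538461538464 178.84615384615384 180
```

View pics/g6.png

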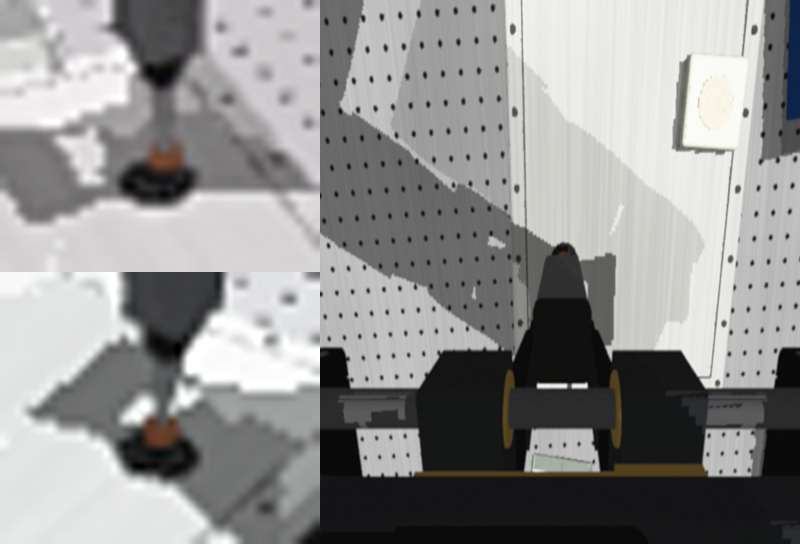

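The last picture shows the tip just over the pad: scene crop tip (165,168) and pad (157,178), side crop tip (162,443) and pad (158,452). So the tip is about (-2.6,+1.9) mm off centre. I'll correct that and come down, feeling the force.

Call:
carry_out(grip=[1,1,1,1], linear=[[0,0.0054,0.0036],[0.004,0,0],[0,0,0],[0,0,0]], turn=[0,0,0,0])

```text
t: 21.6
eef_pos: [497.2, -226.0, 280.6]
tcp_rot: [-1.455, 1.571, -3.075]
ft_force: [-0.5, 0.7, -2.3]
opening: 0.316
```

```bash
cat >> h.py <<'E'
def force(k=8):
    B=[]
    for i in range(k):
        cams.read_camera("side");s=env.state();B.append(np.r_[s["ft_force"],s["eef_pos"]])
    B=np.array(B);print("F",B[:,:3].mean(0).round(2),"sd",B[:,2].std().round(2),"pos",B[:,3:].mean(0).round(2),"t",s["t"],"op",s["opening"])
E
python3 -c "from h import *;force()"
```

```text
F [ 0.02 -0.07 -2.3 ] sd 0.47 pos [ 497.3  -226.05  280.66] t 22.0 op 0.31419152649411436
```

Call:
carry_out(grip=[1,1,1], linear=[[0.003,0,0],[0,0,0],[0,0,0]], turn=[0,0,0])

```text
t: 22.3
eef_pos: [497.3, -226.1, 279.1]
tcp_rot: [-1.433, 1.571, -3.053]
ft_force: [0.9, 0.0, -2.0]
opening: 0.315
```

```bash
python3 -c "from h import *;force()"
```

```text
F [-0.12 -0.05 -2.16] sd 0.37 pos [ 497.32 -226.06  279.14] t 22.7 op 0.31361942851008273
```

Call:
carry_out(grip=[1,1,1], linear=[[0.003,0,0],[0,0,0],[0,0,0]], turn=[0,0,0])

```text
t: 23.0
eef_pos: [497.3, -226.1, 277.6]
tcp_rot: [-1.451, 1.571, -3.071]
ft_force: [-0.3, 0.1, -1.6]
opening: 0.308
```

```bash
python3 -c "from h import *;force(6)"
```

```text
F [-0.19  0.28 -1.96] sd 0.39 pos [ 497.31 -226.06  277.64] t 23.3 op 0.3149024647775039
```

Call:
carry_out(grip=[1,1,1], linear=[[0.003,0,0],[0,0,0],[0,0,0]], turn=[0,0,0])

```text
t: 23.6
eef_pos: [497.3, -226.1, 276.1]
tcp_rot: [-1.125, 1.571, -2.745]
ft_force: [0.2, -0.1, -2.3]
opening: 0.316
```

```bash
python3 -c "from h import *;force(6)"
```

```text
F [ 0.    0.03 -2.44] sd 0.34 pos [ 497.31 -226.06  276.15] t 23.9 op 0.3137194569692592
```

Call:
carry_out(grip=[1,1,1], linear=[[0.003,0,0],[0,0,0],[0,0,0]], turn=[0,0,0])

```text
t: 24.2
eef_pos: [497.3, -226.0, 274.6]
tcp_rot: [-1.44, 1.571, -3.06]
ft_force: [-0.7, 0.8, -1.8]
opening: 0.313
```

```bash
python3 -c "from h import *;force(6)"
```

```text
F [ 0.19  0.06 -2.11] sd 0.64 pos [ 497.32 -226.07  274.65] t 24.5 op 0.31263979230003835
```

Call:
carry_out(grip=[1,1,1], linear=[[0.003,0,0],[0,0,0],[0,0,0]], turn=[0,0,0])

```text
t: 24.8
eef_pos: [497.4, -226.1, 273.2]
tcp_rot: [0.737, 1.571, -0.883]
ft_force: [-0.4, 0.3, -1.6]
opening: 0.311
```

```bash
python3 -c "from h import *;force(6)"
```

```text
F [ 0.63  0.1  -1.64] sd 0.43 pos [ 497.35 -226.08  273.17] t 25.1 op 0.31426260381110743
```

Call:
carry_out(grip=[1,1,1], linear=[[0.003,0,0],[0,0,0],[0,0,0]], turn=[0,0,0])

```text
t: 25.4
eef_pos: [497.4, -226.1, 271.7]
tcp_rot: [0.81, 1.571, -0.81]
ft_force: [-0.2, -0.2, -0.4]
opening: 0.313
```

```bash
python3 -c "from h import *;force(8)"
```

```text
F [ 0.44 -0.35 -0.29] sd 0.4 pos [ 497.34 -226.09  271.69] t 25.8 op 0.31430097447057104
```

Call:
carry_out(grip=[1,1,1], linear=[[0.003,0,0],[0,0,0],[0,0,0]], turn=[0,0,0])

```text
t: 26.1
eef_pos: [497.4, -226.1, 270.1]
tcp_rot: [0.613, 1.571, -1.007]
ft_force: [0.1, 0.0, -0.3]
opening: 0.313
```

```bash
python3 -c "from h import *;force(10)"
```

```text
F [ 0.5  -0.46 -0.03] sd 0.17 pos [ 497.33 -226.09  270.18] t 26.6 op 0.3147489682251486
```

Contact is at TCP z of about 273.3. Half way in is then about 268.3.

Call:
carry_out(grip=[1,1,1], linear=[[0.0018,0,0],[0.0018,0,0],[0,0,0]], turn=[0,0,0])

```text
t: 26.9
eef_pos: [497.3, -226.1, 268.3]
tcp_rot: [0.654, 1.571, -0.966]
ft_force: [0.5, -2.1, 1.3]
opening: 0.314
```

```bash
python3 -c "
from h import *
force(16)
tips()
a=cams.read_camera('scene');h=cv2.cvtColor(a,cv2.COLOR_BGR2HSV)[165:190,270:292];m=cv2.inRange(h,(3,80,50),(18,255,255));ys,xs=np.nonzero(m);print(len(xs),xs.mean()+270,ys.mean()+165)
b=cams.read_camera('side');h=cv2.cvtColor(b,cv2.COLOR_BGR2HSV)[163:188,374:396];m=cv2.inRange(h,(3,80,50),(18,255,255));ys,xs=np.nonzero(m);print(len(xs),xs.mean()+374,ys.mean()+163)"
```

```text
F [ 0.54 -0.77  0.9 ] sd 0.57 pos [ 497.33 -226.08  268.36] t 27.7 op 0.3133575962083286
scene [280.5 182.8] 8 X [ 497.9 -215.3  130.8] L 143.0 along 10.8 dz -142.6 dip deg 94.3
side [383.6 181. ] 10 X [ 497.7 -218.2  126.3] L 147.3 along 7.9 dz -147.1 dip deg 93.1
t 27.7 tcp [ 497.3 -226.1  268.4] F [ 1.  -1.1 -0. ] op 0.3134
15 280.3333333333333 182.66666666666666
16 383.875 180.6875
```

The force rise is 3.1 N, about 5.2 mm in. The tip columns suggest it sits about 2.5 mm off centre, so I'll lift clear, shift and press again to the same height.

Call:
carry_out(grip=[1,1,1,1,1], linear=[[-0.01,0,0],[-0.01,0,0],[0,-0.0022,0.0047],[0,0,0],[0.008,0,0]], turn=[0,0,0,0,0])

```text
t: 28.4
eef_pos: [496.0, -228.4, 274.4]
tcp_rot: [0.966, 1.57, -0.654]
ft_force: [-0.1, 0.4, -2.3]
opening: 0.317
```

Call:
carry_out(grip=[1,1,1,1,1], linear=[[0.004,0,0],[0.003,0,0],[0.003,0,0],[0.002,0,0],[0,0,0]], turn=[0,0,0,0,0])

```text
t: 28.9
eef_pos: [496.0, -228.4, 268.3]
tcp_rot: [-0.895, 1.571, -2.514]
ft_force: [-0.7, 0.0, 0.4]
opening: 0.315
```

```bash
python3 -c "
from h import *
force(30)
tips()
a=cams.read_camera('scene');h=cv2.cvtColor(a,cv2.COLOR_BGR2HSV)[165:190,270:292];m=cv2.inRange(h,(3,80,50),(18,255,255));ys,xs=np.nonzero(m);print(len(xs),xs.mean()+270,ys.mean()+165)
b=cams.read_camera('side');h=cv2.cvtColor(b,cv2.COLOR_BGR2HSV)[163:188,374:396];m=cv2.inRange(h,(3,80,50),(18,255,255));ys,xs=np.nonzero(m);print(len(xs),xs.mean()+374,ys.mean()+163)"
```

```text
F [-1.21 -0.41  1.05] sd 0.41 pos [ 496.07 -228.36  268.35] t 30.4 op 0.31444335286925246
scene [280.5 182.2] 10 X [ 496.6 -218.1  130.8] L 142.9 along 10.2 dz -142.5 dip deg 94.1
side [384.3 180.6] 9 X [ 496.5 -220.4  127.2] L 146.4 along 7.9 dz -146.2 dip deg 93.1
t 30.4 tcp [ 496.1 -228.3  268.3] F [-2.1  0.1  1.2] op 0.3144
12 280.3333333333333 182.33333333333334
14 384.5 180.71428571428572
```

Call:
carry_out(grip=[1,1,1,1,1], linear=[[0,0,0],[0,0,0],[0,0,0],[0,0,0],[0,0,0]], turn=[0,0,0,0,0])

```text
t: 31.1
eef_pos: [496.1, -228.4, 268.4]
tcp_rot: [0.399, 1.571, -1.221]
ft_force: [-0.9, 0.2, 0.8]
opening: 0.313
```

Call:
carry_out(grip=[1,1,1,1,1], linear=[[0,0,0],[0,0,0],[0,0,0],[0,0,0],[0,0,0]], turn=[0,0,0,0,0])

```text
t: 31.6
eef_pos: [496.1, -228.3, 268.3]
tcp_rot: [-0.233, 1.571, -1.853]
ft_force: [-0.5, -0.8, 0.5]
opening: 0.314
```

Call:
carry_out(grip=[1,1,1,1,1], linear=[[0,0,0],[0,0,0],[0,0,0],[0,0,0],[0,0,0]], turn=[0,0,0,0,0])

```text
t: 32.1
eef_pos: [496.1, -228.4, 268.3]
tcp_rot: [-0.136, 1.571, -1.756]
ft_force: [-1.9, 0.0, 1.0]
opening: 0.313
```

```bash
python3 -c "
from h import *
force(16);tips();env.job_done()"
```

```text
Traceback (most recent call last):
  File "h.py", line 47, in force
    cams.read_camera("side");s=env.state();B.append(np.r_[s["ft_force"],s["eef_pos"]])
    ~~~~~~~~~~~~~~~~^^^^^^^^
ValueError: 200 camera calls are used up
```

The camera calls are used up, but it has been pressed and still for over 3 s, so I'm handing it in.

```bash
python3 -c "
from cell import env
s=env.state();print(s['t'],s['eef_pos'],s['ft_force'],s['opening']);env.job_done()"
```

```text
32.6 [ 496.09018776 -228.35836075  268.32287393] [-1.24170572 -0.56690445  1.0197938 ] 0.31398653169249163
the job is handed in; nothing more can be done
```

I picked up the grey thermometer and righted it with its tip down. I then held it pressed on the middle of the round pad until hand-in, still gripped, at t = 32.6 s. The tool can't tilt, so I loosened the grip to let the thermometer swing down. I then straightened it against the plain side wall of the laser.

**Press:** The force rose about 3.2 N over the free weight, so the tip is in about 5.3 to 5.6 mm. Contact was at TCP z of about 273.3 mm and the final z is 268.3 mm. No press reading came near the 5 N of the stop.

**Still:** It was held still from t = 28.9 to 32.6 s with the TCP steady to about 0.1 mm.

**Position:** The tip and pad agree in both cameras to about 1 to 2 mm. My first press was about 2.5 mm off centre, so I lifted, shifted and pressed again. A small sideways force of about 1.2 N remains.

**What was less than clean:**
- **Slip:** The thermometer slid out of the loosened grip once, from a low height back onto the table, and I picked it up again.
- **Tilt:** It leans about 3 degrees from vertical by the pictures, which I did not correct.
- **Grip:** The handle sits about 15 mm off the middle of the finger pads, but held firmly.
- **Last check:** The 200 camera calls ran out, so only the force and pose readings confirmed the final state. I took no final picture to check the other objects. The straightening touched the laser wall at about 2.5 N.

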